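# Load a test coupon under the spring clip

### The job

Load the flat steel test coupon into the scanning fixture with the fingertips only: press the clip's long thumb strip down with one fingertip so that its nose lifts, keep it down, and with the other fingertip push the coupon's upturned end until it is fully home against the two stop posts, the coupon lying beneath the nose. Then let the clip down onto the coupon and take the hand clear. Do not grip, lift or tip the coupon, and leave the other things on the plate and the table where they are.

Things in the scene. Friction and masses are not known exactly. Their poses are not given: they have to be found in the camera images.
- fixture: black dotted plate, 300 mm across, 12 thick, with a grey metal clip fixture on it; fixed. Origin: centre of its underside, on the table; x: the way the coupon is pushed (away from the robot within 25 deg), y left of it. Frame in mm: bed top z 20 (x -75..88); guide rails 14 high above it at y +-26 (x -4..85), 46 apart; the clip's hinge rod lies along x at y 36, z 40, its lugs at x -118 and 81.
- stop (a point): point on the bed (fixture x -14, y 0, z 20 mm), midway between two stop posts 36 mm high (fixture x -14..-4, y 23..30 and -30..-23) at the near ends of the rails. The front of the coupon's tab meets the posts when its plane reaches this point. Axes as the fixture's.
- coupon: loose flat steel coupon, slab 96 x 44 x 6 mm (x, y, z), about 0.25 kg, lying on the bed in the channel, its origin (centre of the slab's underside) at fixture x -20..0 mm at the start, y 0; axes as the fixture's. Home is origin at fixture x 28 (28 to 48 mm of pushing). Its near end is turned up into an upright tab. The closed clip's nose blocks it 6 mm past fixture x 0.
- tab (a point): middle of the rear face of the coupon's upright tab, the face to push, 23 mm above the slab's underside. Tab: 6 mm thick (x), 56 wide (y), top 40 above the slab's underside, so at fixture z 60; rear face at coupon x -48, front face at -42. Home is this point at fixture x -20. Axes as the coupon's.
- clip (a joint): angle of the sprung clip, rad: 0 at rest (nose 1.5 mm above the bed), 0.45 at its stop, thumb strip fully down (nose about 17 mm up). The coupon passes under the nose above about 0.18; clamped on the coupon it reads about 0.13. The spring shuts it: some 3 N on the strip's middle to start, 9 N at the stop.
- thumb_strip (a point): the clip's thumb strip: flat steel, 130 x 40 x 4 mm, beside the coupon's path (fixture x -125..5). Point: on its top, 26 mm out from the hinge rod, half-way along: fixture x -60, y 62, z 48 at rest, 36 fully down. It slopes up outward by 0.22 rad at rest (outer edge z 51), down by 0.23 at its stop. A fingertip centred on it, end at fixture z 40, holds it at about 0.3 rad and can slide along it.
- nose (a point): the clip's nose, a steel block over the channel, 20 x 8 x 18.5 mm (x, y, z); point at the centre of its underside: fixture x 64, y 0, z 21.5 at rest. While a fingertip at fixture z 40 holds the clip open, another at the same level is 20 mm below the top of the coupon's tab and 20 mm above the bed.
- bushing: grey flanged plastic bushing, 50 across, 58 high, standing on the dotted plate; origin under its centre. Leave alone.
- die_a: black 18 mm target cube with white dots, on the dotted plate; origin under its centre. Leave alone.
- die_b: a second such cube. Leave alone.
- die_c: a third such cube. Leave alone.
- mouse: black computer mouse, 105 x 62 x 33 mm, on the table; origin under its centre. Leave alone.
- micrometer: blue micrometer lying on the table, about 135 x 55 x 16 mm; origin on its underside. Leave alone.
- caliper: steel caliper, 200 mm long, lying on a black case; origin on its underside. Leave alone.
Things that resemble listed ones, but are neither listed nor needed, are in the scene too. There is more than one size of the coupon; the job needs the smallest.

How it is judged:
By the outcome, as a careful person would: the job done as asked, in the order asked, and still so for the second after the job is handed in, with the robot touching nothing.
It also fails if it takes over 35 s, if anything falls off the work surface, if the arm or the gripper's body presses on something with over 40 N, if the wrist force passes 120 N, or if a joint passes its speed limit or range.

### The arm

A 7-joint arm with a two-finger parallel gripper is mounted at the origin on the work surface. World frame = base frame: x ahead of the robot, y to its left, z up, the work surface at z = 0. Lengths are in m, angles in rad, forces in N, time in s.
With the tool pointing down it reaches from about 0.4 to 0.85 m from the base axis. Payload 4.5 kg.
Tool frame: the origin (TCP) lies at the very end of the fingers, on their centre line; the grasp point (between the pads) lies 19 mm behind it; z points along the fingers, y is the direction in which the jaws open and shut (so a half turn about z gives the same grasp; the last joint's range is limited). The gripper opens to 88 mm and grips with 3 to 60 N. Pads are 18 mm wide; open, the fingers measure 123 mm over their backs; the gripper's body (75 mm by 187 mm) begins 45 mm behind the grasp point.
Start: joints at [-1.256, 0.689, -0.195, 1.565, 0.157, 0.902, -0.215], TCP at [0.173, 0.601, 0.239] pointing down, gripper open.
Joint ranges: [-3.01, 3.01], [-0.46, 2.08], [-1.47, 1.51], [0.13, 2.56], [-1, 4.14], [0.04, 2.09], [-2.66, 2.66]. Speed limits (rad/s): [2.57, 2.57, 3.14, 3.14, 3.14, 3.14, 3.14].

### API

Orientations are given as a unit quaternion [w, x, y, z].
In Python, from bench import bot gives the robot as it stands. The module is installed in compiled form; this text tells all that it offers.
- The arm moves only by the tool apply_moves, never from a script. Its arguments are lists of equal length, an entry for each row: "linear": the shift along the world's x, y, z as a fraction of full scale, a list of three; "twist": the turn about the world's z as a fraction of full scale. A call has 1 to 20 rows; each row is the pose to reach, as a shift and turn from the pose commanded when the call began; what a row does not reach only later rows make up. Full scale, the value 1, is 1 m for a shift and 60 degrees for a turn. A row lasts 1/8 s, in which the tool goes at most 62.5 mm and 10.7 degrees, less where a joint would pass 70% of its speed; a pose out of reach is approached as far as the arm can. A call with a number of a shift or a turn outside -1 to 1 is refused whole. A call with a gripper value outside its range is refused whole. "jaw" is the gripper's target within -1 to 1 (shut at 1, half-way at 0, fully open at -1), set as the call begins (left out, the last holds). The fingers move at their own pace and stop on an object; "grip_force" is the grip in N (left out, the last holds). Time passes only in rows, so rows that repeat a pose let the fingers close. It gives the time, the measured TCP pose, the force and the opening at its end, in the units of the state.
- bot.observe(): the state, without advancing time (a new reading comes with each control period).
- bot.grab_frame(name): name is "scene" or "top" or "wrist"; returns a dict with "color" (384x512x3 uint8, red, green, blue), "fovy" (degrees; the focal length in pixels is half the picture's height over the tangent of half this angle, whatever the lens; pixels are square), "cx", "cy" (the principal point, pixels), "T" (4x4, takes a point from camera to world coordinates). Camera axes: x right, y down, z forward; pixel columns grow to the right and rows downward; lengths in m; the calibration is good to about 2 mm. A picture is of the moment at which its call begins. There is no depth.
- bot.job_done(): hands the job in, once; it reports no verdict.
The state is a dict: "time_s": time; "qpos": joint angles; "joint_velocities": joint speeds; "effort": joint torques, N m; "position": TCP position; "eef_rot": TCP orientation; "wrist_force": force on the tool from outside, world axes, zero at the start; "ft_torque": the same for the moment, N m; "opening": finger opening in m.
Only numpy, scipy, OpenCV 4.12 (cv2) and the standard library are available. Lean on these libraries where they do the work, as an engineer would, in place of code of your own. Each camera call takes 0.05 s, during which the arm holds its last target. There are 200 camera calls.

## Working session

There is one attempt and no reset: what is moved stays moved. The work goes in short steps, Python scripts to look and compute and a tool call to move; the robot and the scene stay as the last step left them, time stands still between calls to the robot, and variables do not carry over. Pictures are saved under pics/ and viewed, about 8 in all and at most 12, crops included, and the job is handed in when it is done.

Besides the shell and the picture viewer there is one more tool, called after "Call:" as name(argument=value, ...), one argument or row to a line, values as JSON. apply_moves: Moves the arm, as the interface text tells. Its arguments: {"type":"object","properties":{"linear":{"type":"array","items":{"type":"array","items":{"type":"number"}}},"twist":{"type":"array","items":{"type":"number"}},"jaw":{"type":"number"},"grip_force":{"type":"number"}},"required":["linear","twist"]}

```bash
mkdir -p pics
cat > h.py <<'E'
from bench import bot
import numpy as np, cv2
def grab(n,save=None):
    f=bot.grab_frame(n)
    if save: cv2.imwrite('pics/'+save,cv2.cvtColor(f['color'],cv2.COLOR_RGB2BGR))
    return f
def K(f):
    h=f['color'].shape[0]; return h/2/np.tan(np.radians(f['fovy'])/2)
def cast(f,u,v,z):
    F=K(f);T=np.array(f['T']);d=T[:3,:3]@np.array([(u-f['cx'])/F,(v-f['cy'])/F,1]);o=T[:3,3]
    return o+d*(z-o[2])/d[2]
def proj(f,p):
    F=K(f);T=np.array(f['T']);c=T[:3,:3].T@(np.array(p)-T[:3,3])
    return np.array([f['cx']+F*c[0]/c[2],f['cy']+F*c[1]/c[2]])
E
python3 - <<'E'
from h import *
import pickle
s=bot.observe();print(s)
fs={n:grab(n) for n in('top','scene')}
pickle.dump(fs,open('f.pkl','wb'))
for n in fs:
    f=fs[n];print(n,f['fovy'],f['cx'],f['cy'],np.round(f['T'],3))
    cv2.imwrite(f'pics/{n}0.png',cv2.resize(f['color'][:,:,::-1],(800,600),interpolation=cv2.INTER_CUBIC))
E
```

```text
{'time_s': 0.0, 'qpos': array([-1.25622122,  0.68998125, -0.19449866,  1.56639016,  0.15733921,
        0.90249018, -0.21509364]), 'joint_velocities': array([-1.23136953e-03, -6.39689429e-04,  8.01128529e-05, -4.52287623e-04,
       -1.47946076e-03, -8.94882285e-05, -1.32247767e-03]), 'effort': array([ 2.92254099e-04, -5.27561617e+01, -1.26663845e+00, -1.53430617e+01,
       -5.26337977e-02,  6.39322287e-03,  1.54417630e-04]), 'position': array([0.17307289, 0.59987787, 0.23789907]), 'eef_rot': array([-4.27263235e-05,  1.39872874e-01,  9.90169027e-01, -9.36032497e-04]), 'wrist_force': array([-0.1412054 , -0.2952974 , -0.22675467]), 'ft_torque': array([-0.00166817, -0.04933066,  0.02965729]), 'opening': 0.08778241410210164}
top 49.47872641183637 255.56810932341972 193.23061153169664 [[-0.025 -0.993  0.111  0.349]
 [-1.     0.026  0.007  0.017]
 [-0.01  -0.111 -0.994  1.154]
 [ 0.     0.     0.     1.   ]]
scene 49.058613671261725 252.6926757736382 193.1434152158716 [[-0.078  0.7   -0.709  1.226]
 [ 0.997  0.041 -0.069  0.101]
 [-0.019 -0.713 -0.701  0.822]
 [ 0.     0.     0.     1.   ]]
```

View pics/top0.png

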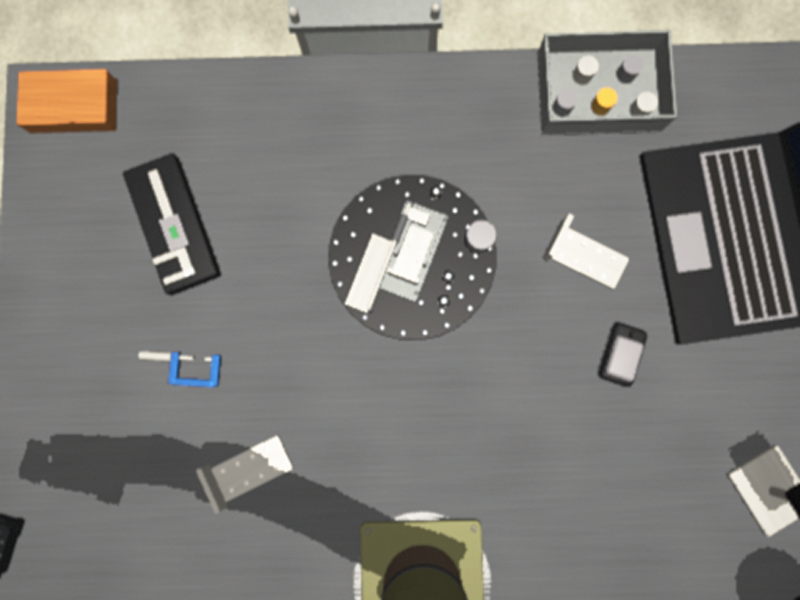

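View pics/scene0.png

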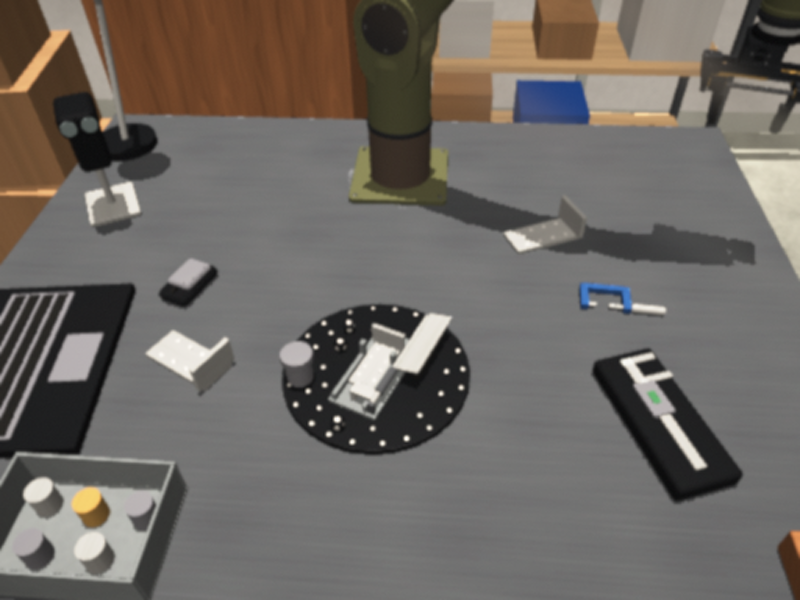

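The top view shows the plate at (413,257) with the clip fixture on it. The strip runs (350,300)–(385,240), and the bushing is at (480,235).

There are three coupons: the one in the fixture at (412,250), one on the table at (590,252) and one at (245,470). The two on the table are bigger and loose, so the one lying in the channel is meant. I'll confirm this in a crop while I measure.

Run:
```python
from h import *
import pickle
fs=pickle.load(open('f.pkl','rb'));f=fs['top'];c=f['color']
g=c.max(2)
# plate: dark blob, hull
m=(g<45).astype(np.uint8); m[:, :195]=0; m[:,330:]=0; m[:100]=0; m[225:]=0
cs,_=cv2.findContours(m,cv2.RETR_EXTERNAL,cv2.CHAIN_APPROX_NONE)
b=max(cs,key=cv2.contourArea); hull=cv2.convexHull(b)
P=np.array([cast(f,u+0.0,v,0.012)[:2] for u,v in hull[:,0]])
A=np.c_[2*P,np.ones(len(P))];s=np.linalg.lstsq(A,(P**2).sum(1),rcond=None)[0]
print('plate',s[:2],'r',np.sqrt(s[2]+s[:2]@s[:2]))
# strip
w=((g>170)).astype(np.uint8); w[:,:195]=0;w[:,330:]=0;w[:100]=0;w[225:]=0
n,l,st,ce=cv2.connectedComponentsWithStats(w)
for i in range(1,n):
    if st[i,4]>60:
        r=cv2.minAreaRect(np.argwhere(l==i)[:,::-1].astype(np.float32));print(st[i],r)
        bx=cv2.boxPoints(r);Q=np.array([cast(f,*p,0.048)[:2] for p in bx]);print(np.round(Q,4),[round(float(np.linalg.norm(Q[k]-Q[k-1])),4) for k in range(4)], 'edge ang',[round(float(np.degrees(np.arctan2(*(Q[k]-Q[k-1])[::-1]))),1) for k in range(4)])
cv2.imwrite('pics/c1.png',cv2.resize(c[105:225,200:325,::-1],None,fx=5,fy=5,interpolation=cv2.INTER_CUBIC))
```

```text
Traceback (most recent call last):
ValueError: max() iterable argument is empty
```

```bash
cat > m.py <<'E'
from h import *
import pickle
fs=pickle.load(open('f.pkl','rb'));f=fs['top'];c=f['color']
g=c.max(2)
print(g[185,225],g[180,195],g[205,260])
th=(int(g[205,260])+int(g[180,195]))//2
def roi(m):
    m=m.astype(np.uint8); m[:, :195]=0; m[:,330:]=0; m[:100]=0; m[225:]=0; return m
m=roi(g<th)
cs,_=cv2.findContours(m,cv2.RETR_EXTERNAL,cv2.CHAIN_APPROX_NONE)
b=max(cs,key=cv2.contourArea); hull=cv2.convexHull(b)
P=np.array([cast(f,u+0.0,v,0.012)[:2] for u,v in hull[:,0]])
A=np.c_[2*P,np.ones(len(P))];s=np.linalg.lstsq(A,(P**2).sum(1),rcond=None)[0]
print('plate',s[:2],'r',np.sqrt(s[2]+s[:2]@s[:2]))
w=roi(g>185)
n,l,st,ce=cv2.connectedComponentsWithStats(w)
for i in range(1,n):
    if st[i,4]>60:
        r=cv2.minAreaRect(np.argwhere(l==i)[:,::-1].astype(np.float32));print(st[i],r)
        bx=cv2.boxPoints(r);Q=np.array([cast(f,*p,0.048)[:2] for p in bx]);print(np.round(Q,4),[round(float(np.linalg.norm(Q[k]-Q[k-1])),4) for k in range(4)], 'edge ang',[round(float(np.degrees(np.arctan2(*(Q[k]-Q[k-1])[::-1]))),1) for k in range(4)])
cv2.imwrite('pics/c1.png',cv2.resize(c[105:225,200:325,::-1],None,fx=5,fy=5,interpolation=cv2.INTER_CUBIC))
E
python3 m.py
```

```text
249 125 105
plate [0.55960445 0.00187328] r 0.15082565316591642
[ 221  130   64   70 2067] ((253.29312133789062, 166.51724243164062), (41.03866958618164, 75.7636947631836), 21.801406860351562)
[[ 0.4731  0.1201]
 [ 0.6637  0.0404]
 [ 0.6185 -0.0618]
 [ 0.4297  0.0193]] [0.1097, 0.2066, 0.1117, 0.2055] edge ang [66.7, -22.7, -113.9, 156.8]
[299 142  18  18 249] ((307.5, 150.5), (17.0, 17.0), 90.0)
[[ 0.6092 -0.0955]
 [ 0.6079 -0.1414]
 [ 0.5613 -0.1395]
 [ 0.5625 -0.0938]] [0.0467, 0.0459, 0.0467, 0.0457] edge ang [-2.1, -91.6, 177.6, 88.4]
```

View pics/c1.png

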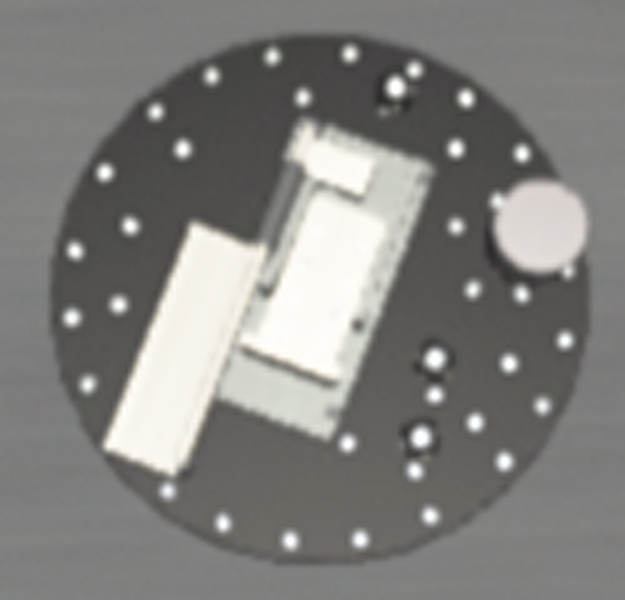

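The crop confirms that the smallest coupon lies in the channel. Its tab runs (240,345)–(338,382), the strip corners are (192,222), (266,246), (178,474) and (104,446), and the dice are at (395,87), (435,357) and (421,437).

```bash
cat >> h.py <<'E'
def fit(A,B): # 2D rigid A->B
    a=A-A.mean(0);b=B-B.mean(0);t=np.arctan2((a[:,0]*b[:,1]-a[:,1]*b[:,0]).sum(),(a*b).sum())
    R=np.array([[np.cos(t),-np.sin(t)],[np.sin(t),np.cos(t)]]);return t,R,B.mean(0)-R@A.mean(0)
E
python3 - <<'E'
from h import *
import pickle
f=pickle.load(open('f.pkl','rb'))['top']
px=lambda u,v:(200+(u+.5)/5-.5,105+(v+.5)/5-.5)
S=[((192,222),(.005,.081),.0515),((266,246),(.005,.042),.0435),((178,474),(-.125,.042),.0435),((104,446),(-.125,.081),.0515)]
A=np.array([s[1] for s in S]);B=np.array([cast(f,*px(*s[0]),s[2])[:2] for s in S])
t,R,o=fit(A,B);print('strip fit yaw',np.degrees(t),'o',o,'res mm',np.round((A@R.T+o-B)*1e3,1))
L=lambda u,v,z:np.round(R.T@(cast(f,*px(u,v),z)[:2]-o)*1e3,1)
o2=np.array([.5596,.0019])
print('plate ctr in fix',R.T@(o2-o)*1e3)
print('bed corners',L(333,440,.02),L(433,163,.02),L(215,400,.02))
print('tab lower edge @60',L(240,345,.06),L(338,382,.06),'@20',L(240,345,.02))
print('dice',L(395,87,.03),L(435,357,.03),L(421,437,.03),'bush',L(540,226,.07))
print('nose blk',L(305,150,.04),L(360,190,.04))
E
```

```text
strip fit yaw -22.037146498443263 o [ 0.55914682 -0.00462335] res mm [[ 0.5 -1.2]
 [-1.6  2.2]
 [ 0.8  0.8]
 [ 0.2 -1.8]]
plate ctr in fix [-2.02753765  6.21679608]
bed corners [-76.6 -29.8] [ 88.1 -27.7] [-78.6  38.6]
tab lower edge @60 [-50.8  33.2] [-51.1 -22.5] @20 [-45.2  36.6]
dice [118.5   6.5] [-15.5 -66.2] [-59.4 -74.2] bush [ 63.  -93.8]
nose blk [65.3 39.7] [54.9  3.8]
```

Run:
```python
from h import *
f=grab('wrist');s=bot.observe()
print(f['fovy'],np.round(f['T'],3),np.array(f['T'])[:3,3]-s['position'],s['time_s'])
R=np.array([[np.cos(-.3846),.3752],[-.3752,np.cos(.3846)]])
for o in([.5591,-.0046],[.5596,.0019]): print(np.array(o)+R@[-.08,.031], np.array(o)+R@[-.03,.031])
```

```text
65.25812652211746 [[ 0.277  0.921  0.272  0.103]
 [ 0.961 -0.266 -0.08   0.621]
 [-0.001  0.284 -0.959  0.384]
 [ 0.     0.     0.     1.   ]] [-0.06972981  0.02072925  0.14613792] 0.15
[0.49657531 0.05415141] [0.54292274 0.03539141]
[0.49707531 0.06065141] [0.54342274 0.04189141]
```

Call:
apply_moves(
  linear=[
    [0.307,-0.54,-0.02],
    [0.307,-0.54,-0.02],
    [0.307,-0.54,-0.02],
    [0.307,-0.54,-0.02],
    [0.307,-0.54,-0.02],
    [0.307,-0.54,-0.02],
    [0.307,-0.54,-0.02],
    [0.307,-0.54,-0.02],
    [0.307,-0.54,-0.02],
    [0.307,-0.54,-0.02],
    [0.307,-0.54,-0.02],
    [0.307,-0.54,-0.02],
    [0.307,-0.54,-0.02],
    [0.307,-0.54,-0.02],
  ],
  twist=[-0.098,-0.098,-0.098,-0.098,-0.098,-0.098,-0.098,-0.098,-0.098,-0.098,-0.098,-0.098,-0.098,-0.098],
  jaw=0,
)

```text
time_s: 1.9
position: [0.4797, 0.0621, 0.2189]
eef_rot: [-0.0, 0.189, 0.982, 0.0]
wrist_force: [-0.8, 0.2, -0.4]
opening: 0.0444
```

Run:
```python
from h import *
import pickle
f=grab('wrist');s=bot.observe();pickle.dump(f,open('w1.pkl','wb'))
print(s['position'],s['eef_rot'],s['opening'],s['wrist_force'],s['time_s'])
cv2.imwrite('pics/w1.png',cv2.resize(f['color'][:,:,::-1],(800,600),interpolation=cv2.INTER_CUBIC))
```

```text
[0.47978743 0.06182291 0.21886046] [-4.79780327e-05  1.89278191e-01  9.81923487e-01  1.72519168e-04] 0.04377573387241778 [ 0.33289874 -0.83165397  0.18275768] 1.95
```

View pics/w1.png

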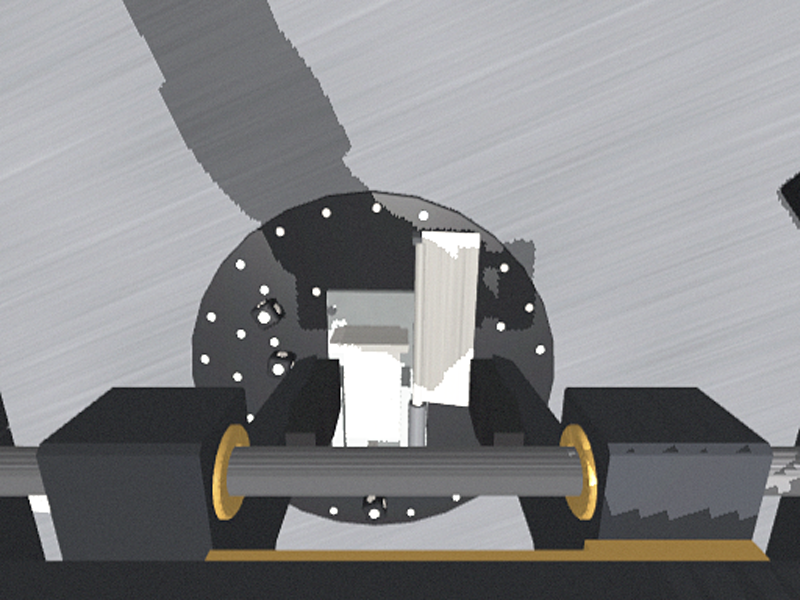

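The wrist view shows the strip at x 415–480, y 232–405, and the rear of the tab at (330–410, 327–347). Next I'll cast these points in a crop.

Run:
```python
from h import *
import pickle
f=pickle.load(open('w1.pkl','rb'));c=f['color']
cv2.imwrite('pics/w1c.png',cv2.resize(c[140:290,195:325,::-1],None,fx=4,fy=4,interpolation=cv2.INTER_CUBIC))
# plate circle: dots-free: hull of dark in upper 2/3 part
g=c.max(2)
m=(g<70).astype(np.uint8); m[:115]=0;m[225:]=0;m[:,:115]=0;m[:,360:]=0
m=cv2.morphologyEx(m,cv2.MORPH_OPEN,np.ones((3,3)))
px=[]
for v in range(130,222,4):
    r=np.where(m[v])[0]
    if len(r): px+= [(r[0],v),(r[-1],v)] if v>165 else []
P=np.array([cast(f,u,v,0.012)[:2] for u,v in px])
A=np.c_[2*P,np.ones(len(P))];s=np.linalg.lstsq(A,(P**2).sum(1),rcond=None)[0]
print('plate',s[:2],'r',np.sqrt(s[2]+s[:2]@s[:2]))
```

```text
plate [0.51353935 0.05293356] r 0.09520750787402273
```

View pics/w1c.png

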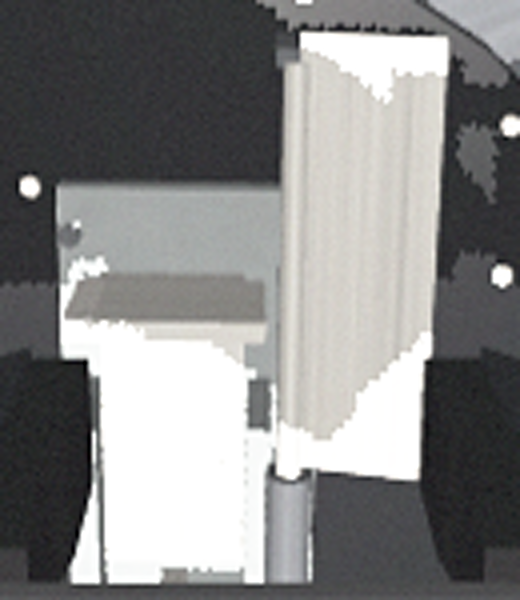

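The crop shows the tab's rear top edge from (65,320) to (267,325). The strip's near corners are (300,33) and (449,38), with its far outer corner at (420,480). The bed's near edge is at y≈184.

Run:
```python
from h import *
import pickle
f=pickle.load(open('w1.pkl','rb'));f2=pickle.load(open('f.pkl','rb'))['top']
px=lambda u,v:(195+(u+.5)/4-.5,140+(v+.5)/4-.5)
W=lambda u,v,z:cast(f,*px(u,v),z)[:2]
print('tab top width',np.linalg.norm(W(65,320,.06)-W(267,325,.06)), 'yaw from tab',np.degrees(np.arctan2(*(W(267,325,.06)-W(65,320,.06))[::-1]))-90,'mid',(W(65,320,.06)+W(267,325,.06))/2)
e=W(449,38,.051);e2=W(420,480,.051);print('strip outer len',np.linalg.norm(e-e2),'yaw',np.degrees(np.arctan2(*(e2-e)[::-1])),'width',np.linalg.norm(e-W(300,33,.0435)))
t=np.radians(-22.);R=np.array([[np.cos(t),-np.sin(t)],[np.sin(t),np.cos(t)]])
for o in([.5591,-.0046],[.5596,.0019]):
    L=lambda u,v,z:np.round(R.T@(W(u,v,z)-o)*1e3,1)
    print('tabtop',L(65,320,.06),L(267,325,.06),'bedcorner',L(58,184,.02),'tabbot',L(82,274,.026),L(263,283,.026),'strip',L(300,33,.0435),L(449,38,.051),L(420,480,.051),'rod',L(290,520,.043))
```

```text
tab top width 0.05515281079691834 yaw from tab -23.354478822780436 mid [0.51783771 0.02111648]
strip outer len 0.12966367718815616 yaw -22.952240869371924 width 0.03881296334851272
tabtop [-48.5 -19.2] [-47.2  36. ] bedcorner [-76.  -26.2] tabbot [-49.7 -19.2] [-47.   35.1] strip [-124.7   44.5] [-124.6   83.3] [ 5.1 81.2] rod [23.2 43.5]
tabtop [-46.6 -25.4] [-45.3  29.7] bedcorner [-74.  -32.4] tabbot [-47.7 -25.4] [-45.   28.9] strip [-122.7   38.3] [-122.6   77.1] [ 7. 75.] rod [25.2 37.3]
```

Call:
apply_moves(
  linear=[
    [0.028,-0.0065,-0.05],
    [0.028,-0.0065,-0.1],
    [0.028,-0.0065,-0.144],
    [0.028,-0.0065,-0.144],
    [0.028,-0.0065,-0.144],
  ],
  twist=[-0.016,-0.016,-0.016,-0.016,-0.016],
  jaw=0.09,
)

```text
time_s: 2.58
position: [0.5088, 0.0546, 0.076]
eef_rot: [0.001, 0.198, 0.98, 0.0]
wrist_force: [0.2, -0.4, 0.1]
opening: 0.04
```

Run:
```python
from h import *
import pickle
f=grab('wrist');g=grab('scene');s=bot.observe();pickle.dump((f,g),open('w2.pkl','wb'))
print(s['position'],s['eef_rot'],s['opening'],s['wrist_force'],s['time_s'])
a=cv2.resize(f['color'][150:330,150:370,::-1],(400,328),interpolation=cv2.INTER_CUBIC)
b=cv2.resize(g['color'][180:300,170:316,::-1],(400,328),interpolation=cv2.INTER_CUBIC)
cv2.imwrite('pics/w2.png',np.hstack([a,b]))
```

```text
[0.50944526 0.0544468  0.0766524 ] [1.61980323e-03 1.98665913e-01 9.80065649e-01 7.45296812e-04] 0.04027867153701033 [-0.9531097  -0.10954488 -0.03121439] 2.675
```

View pics/w2.png

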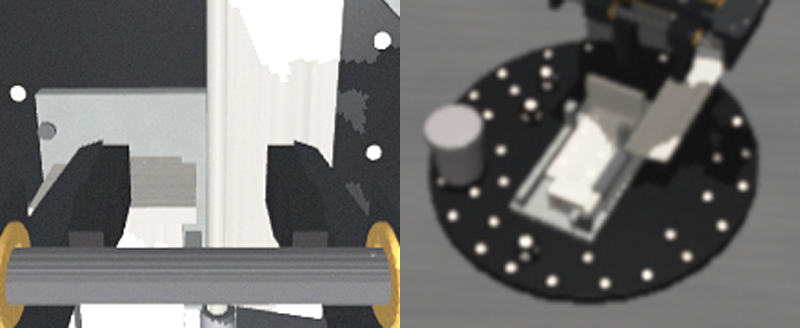

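The left half shows both fingers over their targets: the right one over the strip, the left one behind the tab. The tab's rear face is at rows 158–207, with its right top corner at (197,207). The right half shows the fixture undisturbed.

Run:
```python
from h import *
import pickle
f,g=pickle.load(open('w2.pkl','rb'));tcp=np.array([.5094,.0544,.0766])
px=lambda u,v:(150+(u+.5)*220/400-.5,150+(v+.5)*180/328-.5)
t=np.radians(-22.9);R=np.array([[np.cos(t),-np.sin(t)],[np.sin(t),np.cos(t)]])
L=lambda u,v,z:np.round(R.T@(cast(f,*px(u,v),z)[:2]-tcp[:2])*1e3,1)
print('tab top right',L(197,207,.06),L(130,207,.06),'tab bot',L(183,158,.026),'strip in/out @ row200',L(228,200,.0435),L(331,180,.051),'bed',L(36,93,.02),L(205,88,.02))
print('tip near edges',L(103,142,.0766),L(130,147,.0766),L(268,147,.0766),L(298,142,.0766))
```

```text
tab top right [20.4  0.3] [ 20.4 -22.1] tab bot [18.5 -5.3] strip in/out @ row200 [27.1 11.6] [15.2 46.8] bed [ -6.3 -62.6] [-8.3  3.4]
tip near edges [-10.3 -26.9] [ -8.7 -19.1] [-8.7 20.8] [-10.2  29.5]
```

Call:
apply_moves(
  linear=[
    [0,0,-0.012],
    [0,0,-0.024],
    [0,0,-0.036],
    [0,0,-0.036],
    [0,0,-0.036],
  ],
  twist=[0,0,0,0,0],
)

```text
time_s: 3.3
position: [0.5089, 0.055, 0.0394]
eef_rot: [0.001, 0.198, 0.98, 0.001]
wrist_force: [-1.5, 0.5, 16.1]
opening: 0.0401
```

Run:
```python
from h import *
import pickle
for i in range(2):
    g=grab('scene');s=bot.observe();print(s['position'],s['wrist_force'],s['ft_torque'],s['time_s'])
f=grab('wrist')
a=cv2.resize(f['color'][150:330,150:370,::-1],(400,328),interpolation=cv2.INTER_CUBIC)
b=cv2.resize(g['color'][190:290,195:317,::-1],(400,328),interpolation=cv2.INTER_CUBIC)
cv2.imwrite('pics/w3.png',np.hstack([a,b]))
```

```text
[0.50894148 0.05495303 0.03944904] [-1.9408451   1.34107026 15.30959897] [0.48479678 0.17738966 0.03938156] 3.35
[0.50894685 0.05497667 0.03948157] [-3.00968246  1.20470594 15.21208672] [0.47137802 0.20468471 0.05608417] 3.4
```

View pics/w3.png

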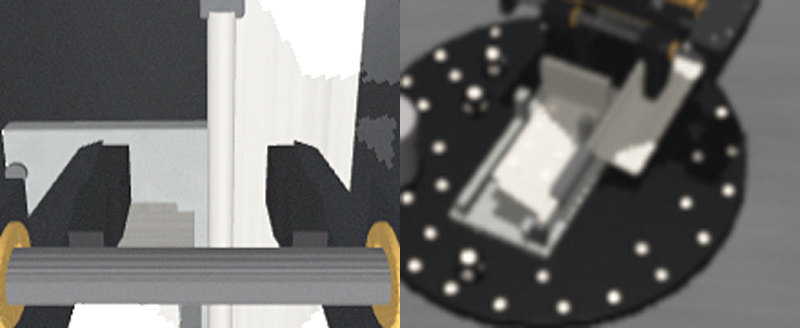

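The clip is pressed open and the coupon hasn't been touched. Pushing along fixture x now.

Call:
apply_moves(
  linear=[
    [0.0055,-0.0023,0],
    [0.0092,-0.0039,0],
    [0.0129,-0.0054,0],
    [0.0166,-0.007,0],
    [0.0203,-0.0086,0],
    [0.0239,-0.0101,0],
    [0.0276,-0.0117,0],
    [0.0313,-0.0132,0],
    [0.0332,-0.014,0],
    [0.0332,-0.014,0],
  ],
  twist=[0,0,0,0,0,0,0,0,0,0],
)

```text
time_s: 4.7
position: [0.5358, 0.0441, 0.0386]
eef_rot: [-0.005, 0.196, 0.981, 0.001]
wrist_force: [-11.6, 7.0, 17.3]
opening: 0.0399
```

Run:
```python
from h import *
g=grab('scene');s=bot.observe();print(s['position'],s['wrist_force'],s['ft_torque'],s['time_s'])
f=grab('wrist');t=grab('top')
a=cv2.resize(t['color'][120:210,210:300,::-1],(400,400),interpolation=cv2.INTER_CUBIC)
b=cv2.resize(g['color'][190:290,205:305,::-1],(400,400),interpolation=cv2.INTER_CUBIC)
cv2.imwrite('pics/w4.png',np.hstack([a,b]))
```

```text
[0.53579041 0.04409963 0.03857514] [-12.28242137   7.74570572  15.47064045] [1.82212955 2.32042233 0.28373069] 4.75
```

View pics/w4.png

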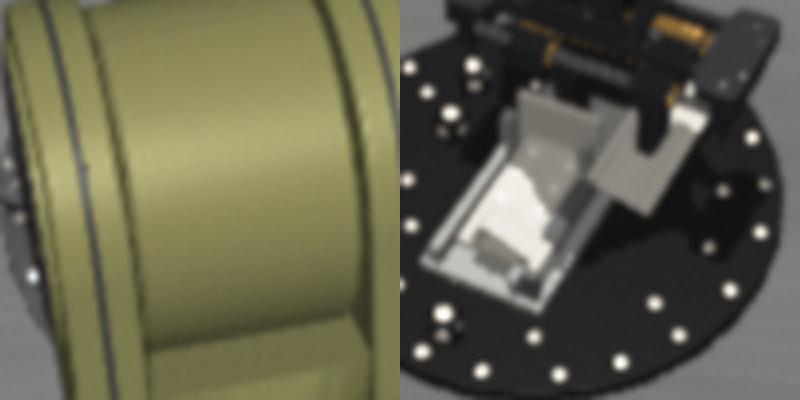

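The scene view shows the coupon moved under the raised nose. The TCP went 29 mm of the commanded 36, against about 14 N, so I'll push on in small steps.

Call:
apply_moves(
  linear=[
    [0.0028,-0.0012,0],
    [0.0055,-0.0023,0],
    [0.0074,-0.0031,0],
    [0.0074,-0.0031,0],
    [0.0074,-0.0031,0],
  ],
  twist=[0,0,0,0,0],
)

```text
time_s: 5.48
position: [0.5432, 0.0411, 0.0386]
eef_rot: [-0.005, 0.196, 0.981, 0.001]
wrist_force: [-12.1, 7.4, 16.8]
opening: 0.0404
```

Run:
```python
from h import *
import pickle
g=grab('scene');f=grab('wrist');s=bot.observe();print(s['position'],s['eef_rot'],s['wrist_force'],s['ft_torque'],s['time_s'])
pickle.dump((f,g),open('w5.pkl','wb'))
a=cv2.resize(f['color'][130:290,170:330,::-1],(400,400),interpolation=cv2.INTER_CUBIC)
b=cv2.resize(g['color'][200:280,210:290,::-1],(400,400),interpolation=cv2.INTER_CUBIC)
cv2.imwrite('pics/w5.png',np.hstack([a,b]))
```

```text
[0.54320679 0.0411193  0.03858216] [-4.93007421e-03  1.96111819e-01  9.80568866e-01  7.40113230e-04] [-12.14865037   7.57361721  16.17992182] [1.92015468 2.33039305 0.22576386] 5.575
```

View pics/w5.png

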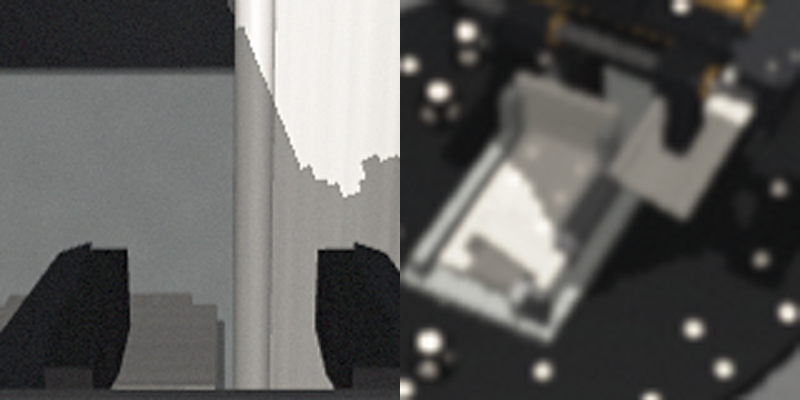

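It moved the full 8 mm at the same force, so that was sliding friction and the coupon isn't home yet. Continuing until the force rises.

Call:
apply_moves(
  linear=[
    [0.0018,-0.0008,0],
    [0.0037,-0.0016,0],
    [0.0055,-0.0023,0],
    [0.0055,-0.0023,0],
    [0.0055,-0.0023,0],
  ],
  twist=[0,0,0,0,0],
)

```text
time_s: 6.2
position: [0.5444, 0.0406, 0.0385]
eef_rot: [-0.009, 0.196, 0.981, 0.0]
wrist_force: [-19.4, 11.8, 23.9]
opening: 0.0402
```

Call:
apply_moves(
  linear=[
    [0.0018,-0.0008,0],
    [0.0037,-0.0016,0],
    [0.0037,-0.0016,0],
  ],
  twist=[0,0,0],
)

```text
time_s: 6.58
position: [0.5444, 0.0406, 0.0385]
eef_rot: [-0.012, 0.195, 0.981, 0.0]
wrist_force: [-25.7, 15.5, 31.2]
opening: 0.0402
```

Run:
```python
from h import *
g=grab('scene');f=grab('wrist');s=bot.observe();print(s['position'],s['eef_rot'],s['wrist_force'],s['ft_torque'],s['time_s'])
b=cv2.resize(g['color'][200:275,210:310,::-1],(800,600),interpolation=cv2.INTER_CUBIC)
cv2.imwrite('pics/w6.png',b)
```

```text
[0.54439494 0.04058717 0.03852898] [-1.22612574e-02  1.95280722e-01  9.80670690e-01  3.13476362e-04] [-25.65410162  14.41186     30.74829791] [ 3.16010289  5.32554766 -0.34068567] 6.675
```

View pics/w6.png

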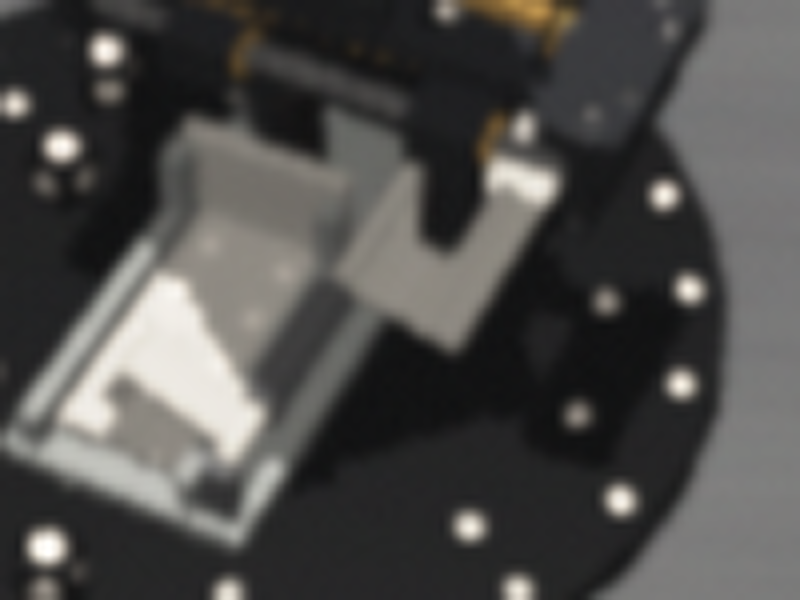

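Home: the force rose from 14 to 23 to 30 N with no further motion, and the tab sits against the posts. Next I'll unload backwards with the strip still held down.

Call:
apply_moves(
  linear=[
    [-0.0074,0.0031,0],
    [-0.0129,0.0054,0],
    [-0.0175,0.0074,0],
    [-0.0203,0.0086,0],
    [-0.0203,0.0086,0],
  ],
  twist=[0,0,0,0,0],
)

```text
time_s: 7.3
position: [0.5436, 0.0411, 0.0405]
eef_rot: [0.006, 0.2, 0.98, 0.002]
wrist_force: [5.2, -2.4, 12.8]
opening: 0.0401
```

Call:
apply_moves(
  linear=[
    [-0.0037,0.0016,0],
    [-0.0074,0.0031,0],
    [-0.0074,0.0031,0],
  ],
  twist=[0,0,0],
)

```text
time_s: 7.68
position: [0.5374, 0.0446, 0.0406]
eef_rot: [0.007, 0.2, 0.98, 0.002]
wrist_force: [6.7, -3.6, 11.9]
opening: 0.0403
```

Call:
apply_moves(
  linear=[
    [0,0,0.004],
    [0,0,0.008],
    [0,0,0.012],
    [0,0,0.018],
    [0,0,0.04],
    [0,0,0.08],
    [0,0,0.13],
    [0,0,0.18],
    [-0.05,0.06,0.2],
    [-0.1,0.12,0.2],
    [-0.12,0.17,0.2],
    [-0.12,0.22,0.2],
    [-0.12,0.27,0.2],
    [-0.12,0.27,0.2],
    [-0.12,0.27,0.2],
  ],
  twist=[0,0,0,0,0,0,0,0,0,0,0,0,0,0,0],
)

```text
time_s: 9.55
position: [0.4098, 0.3137, 0.2384]
eef_rot: [-0.0, 0.199, 0.98, -0.001]
wrist_force: [0.0, 0.5, 0.3]
opening: 0.04
```

Run:
```python
from h import *
import pickle
t=grab('top');g=grab('scene');s=bot.observe();print(s['position'],s['wrist_force'],s['time_s'])
pickle.dump((t,g),open('e.pkl','wb'))
a=cv2.resize(t['color'][115:215,205:305,::-1],(400,400),interpolation=cv2.INTER_CUBIC)
b=cv2.resize(g['color'][190:290,195:295,::-1],(400,400),interpolation=cv2.INTER_CUBIC)
cv2.imwrite('pics/e.png',np.hstack([a,b]))
```

```text
[0.41048175 0.31266638 0.23852797] [ 0.0195556  -0.82681983  0.19852472] 9.65
```

View pics/e.png

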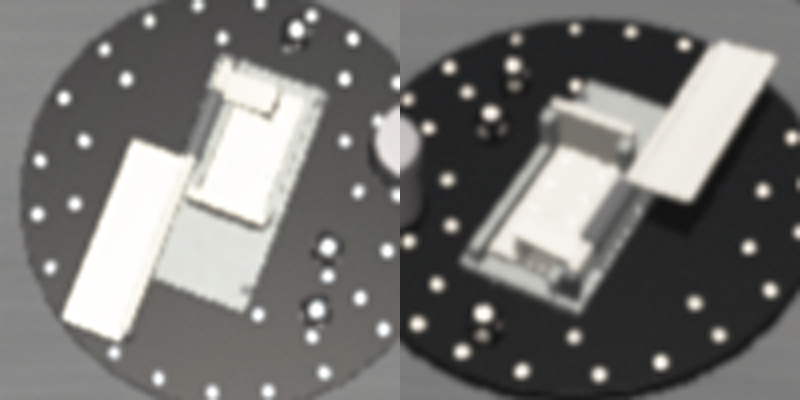

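The final view shows the tab at (189,193)–(267,222) in the left half, against the posts. The far end is beneath the nose, the strip is back up, and the dice and bushing are in place. One quick numeric check before handing in.

Run:
```python
from h import *
import pickle
t,g=pickle.load(open('e.pkl','rb'));o=pickle.load(open('f.pkl','rb'))['top']
a=cast(t,205+189.5/4-.5,115+193.5/4-.5,.06)[:2];b=cast(t,205+267.5/4-.5,115+222.5/4-.5,.06)[:2]
a0=cast(o,200+240.5/5-.5,105+345.5/5-.5,.06)[:2];b0=cast(o,200+338.5/5-.5,105+382.5/5-.5,.06)[:2]
e=np.array([.923,-.385]);print('tab advance mm',(a-a0)@e*1e3,(b-b0)@e*1e3)
d=cv2.absdiff(t['color'],o['color']).max(2)[50:230,60:430]>60
n,l,st,c=cv2.connectedComponentsWithStats(d.astype(np.uint8));print([(s+[60,50,0,0,0]).tolist() for s in st[1:] if s[4]>8])
bot.job_done()
```

```text
tab advance mm 31.026399931745495 31.23130865900119
[[252, 162, 20, 11, 55], [60, 170, 99, 60, 3071], [248, 174, 20, 9, 39], [60, 187, 6, 3, 11]]
the job is handed in; nothing more can be done
```

The coupon is loaded and the job is handed in, at about 9.7 s on the robot's clock.

**What I did:** One fingertip held the thumb strip down at about z 39 mm while the other pushed the coupon's tab along the channel. I then backed off about 8 mm with the strip still held, let the clip down by rising straight up, and took the hand clear.

**Last checks:**
- **Home against the posts:** the push force climbed from 14 to 23 to 30 N while the tool stopped moving, at about 38 mm of tool travel. I had expected home at about 39 mm.
- **Tab advance:** the top camera gave 31.0 and 31.2 mm at the two ends of the tab, so the coupon is not skewed. Subtracting the 11 mm approach gap from the tool travel gives 27–28 mm instead. I put the 3 mm difference down to the top view's resolution of about 2.7 mm per pixel.
- **Clip and surroundings:** in the final views the strip is back up and the coupon lies under the nose. Comparing the top pictures, the fixture area changed only at the tab's old and new places. The other changes are at the left edge, where the arm and its shadow moved. The comparison left out the micrometer's lower edge and the outer parts of the table.
- **Disagreements:** strip force read about 15 N, above the roughly 9 N given, probably because the finger's inner edge pressed nearer the hinge. The strip and plate fits of the fixture's y position differed by about 6 mm. I set the fingers from the close wrist view of the tab and strip instead.

I had no direct reading of the clip angle.

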